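Release the transport lock of a laboratory balance

TASK

The balance has just been moved and its transport lock is still on. Slide the lock - the rectangular block grip in one of the two slots beside the weighing pan - all the way back to the end stop farthest from the balance's display, and let go of it. Leave the other slide, the one with the round knob (the range selector), where it is set.

Things in the scene. Friction and masses are not known exactly. Their poses are not given: they have to be found in the camera images.
- balance: White laboratory balance, fixed; origin on the bench under its pan. x to its back, y to its left, z up; yaw within 0.3 of the robot's. Deck 200 (x) by 290 (y), 62 above the bench; low console with display at the front, nearest the robot. Pan 90 across, 10 above the deck, with a 15 tall dish on it. Two slot plates 122 by 36 run along x at y = +100 and -100; their end bars rise 13 above the deck (all mm).
- lock_top (a point): Centre of the top face of the transport lock's grip: dark ribbed rectangular block, 32 mm along its slot (x), 20 across (y), 36 tall, in the left or right slot of the balance (differs by start). About 104 mm above the bench; the slot plate is 36 mm and the deck 42 mm below this point. Axes parallel to the balance's: x along the slot to the back end stop, z up.
- lock_grip (a joint): Travel of the transport lock's grip in m: 0 at the front stop (locked), 0.07 at the back end stop (released); grows as the grip moves along +x of the balance. Starts between 0 and 0.015. About 2 N of friction, no spring: it stays where it is left.
- range_top (a point): Centre of the top of the range selector's grip, to be left alone: dark round knob, 20 mm across, 26 mm tall, part-way along the other slot, sliding as easily. About 94 mm above the bench. Axes parallel to the balance's.

How it is judged:
By the outcome, as a careful person would: the job done as asked, in the order asked, and still so for the second after the job is handed in, with the robot touching nothing.
It also fails if it takes over 32 s, if anything falls off the work surface, if the arm or the gripper's body presses on something with over 40 N, if the wrist force passes 120 N, or if a joint passes its speed limit or range.

ROBOT

A 6-joint arm with a two-finger parallel gripper is mounted at the origin on the work surface. World frame = base frame: x ahead of the robot, y to its left, z up, the work surface at z = 0. Lengths are in m, angles in rad, forces in N, time in s.
With the tool pointing down it reaches from about 0.3 to 0.875 m from the base axis. Payload 6.4 kg.
Tool frame: the origin (TCP) lies on the centre line of the jaws, within the pads' length; the fingertips stand 25 mm ahead of it and the grasp point (between the pads) lies 6 mm ahead of it (ctrl.tips_ahead is the z of the fingertips in the tool frame, in m); z points along the fingers, x is the direction in which the jaws open and shut, and the axes are right-handed (so a half turn about z gives the same grasp; the last joint's range is limited). The gripper opens to 85 mm and grips with 20 to 120 N. Pads are 22 mm wide; open, the fingers measure 114 mm over their backs; the gripper's body (76 mm by 85 mm) begins 54 mm behind the grasp point. The pads swing forward as they close: fully open they stand 13 mm farther back than shut.
Start: joints at [-1.535, 0.181, 1.607, -0, 1.354, -0.206], TCP at [0.138, -0.558, 0.256] pointing down, gripper open.
Joint ranges: [-2.99, 2.99], [-0.89, 2.07], [0.3, 2.58], [-1.14, 4.28], [0, 2.63], [-3.12, 3.12]. Speed limits (rad/s): [2.57, 2.57, 3.01, 3.14, 3.14, 3.14].

INTERFACE

Orientations are given as a unit quaternion [w, x, y, z].
In Python, from bench import ctrl gives the robot as it stands.
- The arm moves only by the shell command python3 -m pendant 'ROWS'. ROWS is JSON, a list that holds one entry, the list of rows, each a list of 7 numbers: the shift along the tool's x, y, z in m, then the turn, a rotation vector about the tool's x, y, z in rad, then the closure, from -1 (fully open) to 1 (shut). A call has 1 to 10 rows; each row shifts and turns the commanded pose from where the row before left it, along the tool's axes as they then stand; what a row does not reach is not made up. A row lasts 1/10 s, in which the tool goes at most 50 mm and 8.59 degrees, less where a joint would pass 70% of its speed; a pose out of reach is approached as far as the arm can. A call with a gripper value outside its range is refused whole. The fingers move at their own pace and stop on an object; the grip force is fixed at half the most. Time passes only in rows, so rows that do not move let the fingers close. It gives the time, the measured TCP pose, the force and the opening at its end, in the units of the state.
- ctrl.get_obs(): the state, without advancing time (a new reading comes with each control period).
- ctrl.camera(name): name is "side" or "top"; returns (picture, depth): 384x512x3 uint8, red, green, blue; 384x512 float32, m along the optical axis (not along the pixel's ray), 0 where there is no reading.
- ctrl.calibration(name): a dict with "fov_y" (degrees; the focal length in pixels is half the picture's height over the tangent of half this angle, whatever the lens; pixels are square), "cx", "cy" (the principal point, pixels), "camera_from_world" (4x4, takes a point from world to camera coordinates). Camera axes: x right, y down, z forward; pixel columns grow to the right and rows downward; lengths in m; the calibration is good to about 2 mm. A picture is of the moment at which its call begins. calibration takes no time and is no camera call.
- ctrl.hand_in(): hands the job in, once; it reports no verdict.
The state is a dict: "time_s": time; "q": joint angles; "dq": joint speeds; "joint_efforts": joint torques, N m; "eef_pos": TCP position; "eef_rot": TCP orientation; "wrist_force": force on the tool from outside, world axes, zero at the start; "torque": the same for the moment, N m; "opening": opening from 0.0 (shut) to 1.0 (fully open).
Only numpy, scipy, OpenCV 4.12 (cv2) and the standard library are available. Lean on these libraries where they do the work, as an engineer would, in place of code of your own. Each camera call takes 0.05 s, during which the arm holds its last target.

## Working session

There is one attempt and no reset: what is moved stays moved. The work goes in short steps, Python scripts to look and compute and a shell command to move; the robot and the scene stay as the last step left them, time stands still between calls to the robot, and variables do not carry over. Pictures are saved under pics/ and viewed, and the job is handed in when it is done.

```bash
ls; mkdir -p pics; python3 - <<'E'
from bench import ctrl
import cv2,numpy as np
for n in("top","side"):
    p,d=ctrl.camera(n); cv2.imwrite(f"pics/{n}0.png",p[:,:,::-1]); np.savez(f"{n}0.npz",p=p,d=d)
    print(n,ctrl.calibration(n))
o=ctrl.get_obs();print(o['time_s'],o['eef_pos'],o['eef_rot'],o['opening'])
E
```

```text
pics
top {'fov_y': 55.80089948274161, 'cx': 255.11476461985248, 'cy': 189.60359940045657, 'camera_from_world': array([[-0.00681164, -0.99997478,  0.00200775,  0.04534609],
       [-0.9787191 ,  0.00625503, -0.20510924,  0.55269161],
       [ 0.20509151, -0.00336216, -0.97873703,  0.63048715],
       [ 0.        ,  0.        ,  0.        ,  1.        ]])}
side {'fov_y': 52.71954418171042, 'cx': 250.7900805566828, 'cy': 194.40300944611047, 'camera_from_world': array([[ 0.99691986, -0.07772329,  0.01048201, -0.54765467],
       [-0.03611536, -0.57359846, -0.81834008,  0.11596055],
       [ 0.06961655,  0.81544092, -0.5746387 ,  0.64105157],
       [ 0.        ,  0.        ,  0.        ,  1.        ]])}
0.1 [ 0.13768604 -0.55782418  0.25547698] [-5.95480629e-04  7.87230720e-01 -6.16658085e-01 -4.95497975e-04] 1.0025632808594476
```

View pics/top0.png

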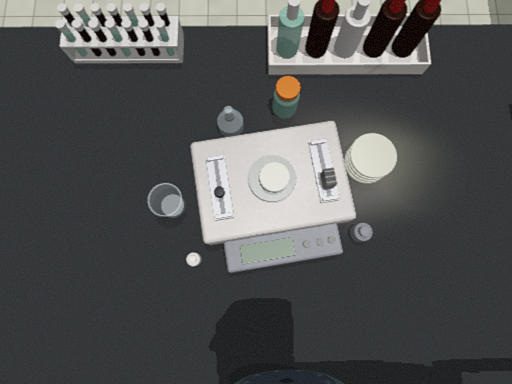

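View pics/side0.png

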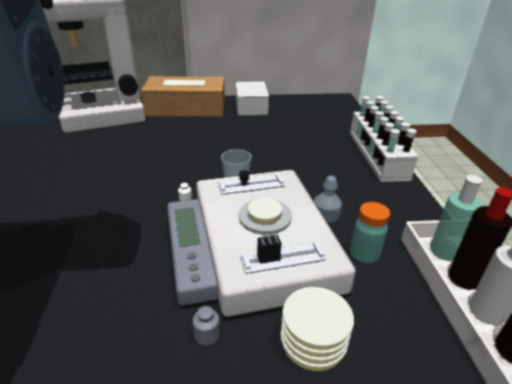

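The top view shows the balance slightly yawed. The lock's block is in the right slot at about (329,178), and the round knob is in the left slot at about (220,191). Stacked dishes stand to the right at about (371,157). In the side view the lock is at about (268,248).

```bash
cat > h.py <<'E'
import numpy as np,cv2
from bench import ctrl
def cal(n):
    c=ctrl.calibration(n); f=192/np.tan(np.radians(c['fov_y'])/2); return f,c['cx'],c['cy'],np.linalg.inv(c['camera_from_world'])
def cloud(n,d):
    f,cx,cy,T=cal(n); v,u=np.mgrid[:384,:512]
    P=np.stack([(u-cx)/f*d,(v-cy)/f*d,d,np.ones_like(d)],-1)@T.T
    return P[...,:3]
def onplane(n,u,v,z):
    f,cx,cy,T=cal(n); r=T[:3,:3]@np.array([(u-cx)/f,(v-cy)/f,1]); o=T[:3,3]
    return o+r*(z-o[2])/r[2]
E
python3 - <<'E'
from h import *
a=np.load('top0.npz');p,d=a['p'],a['d'];P=cloud('top',d)
z=P[...,2]; g=p.max(2)
deck=((abs(z-.062)<.008)&(g>120)).astype(np.uint8)
deck[:, :185]=0;deck[:,360:]=0;deck[:115]=0;deck[245:]=0
c=max(cv2.findContours(deck,0,2)[0],key=cv2.contourArea)
pts=np.array([onplane('top',*q[0],.062)[:2] for q in c])
r=cv2.minAreaRect((pts*1000).astype(np.float32));print(r, cv2.boxPoints(r))
s=np.load('side0.npz');Q=cloud('side',s['d'])
for n,p,P,boxes in(('top',p,P,[(312,155,345,195),(208,180,230,202)]),('side',s['p'],Q,[(250,228,290,268),(235,165,252,187)])):
  for (u0,v0,u1,v1) in boxes:
    m=(p.max(2)<90);k=np.zeros_like(m);k[v0:v1,u0:u1]=1;m&=k
    zz=P[...,2][m];print(n,m.sum(),'z pct',np.percentile(zz,[5,50,80,95]).round(4))
    t=m&(P[...,2]>np.percentile(zz,95)-.008);q=P[t];print('  top',q.mean(0).round(4),q.min(0).round(4),q.max(0).round(4))
    vv,uu=np.nonzero(t);rr=cv2.minAreaRect((q[:,:2]*1000).astype(np.float32));print('  px',uu.mean(),vv.mean(),rr)
im=cv2.resize(p*0+a['p'][130:250,185:365],None,fx=4.4,fy=4.4,interpolation=2) if 0 else cv2.resize(a['p'][130:250,185:365],None,fx=4.4,fy=4.4,interpolation=2)
cv2.imwrite('pics/z.png',im[:,:,::-1])
E
```

```text
((571.2066650390625, 10.372421264648438), (197.20169067382812, 286.0646667480469), 9.04442310333252) [[ 451.34702   136.12633 ]
 [ 496.3165   -146.38164 ]
 [ 691.0663   -115.381485]
 [ 646.0968    167.12648 ]]
top 110 z pct [0.0717 0.0912 0.1017 0.1045]
  top [ 0.556  -0.0813  0.1313] [ 0.4119 -0.0999  0.0968] [0.58   0.044  0.7304]
  px 327.6904761904762 178.8095238095238 ((488.8379821777344, -32.83790588378906), (31.54783821105957, 215.13807678222656), 53.365234375)
top 70 z pct [0.0832 0.0932 0.0942 0.095 ]
  top [0.5405 0.1064 0.1032] [0.4119 0.044  0.0901] [0.551  0.1138 0.7304]
  px 218.5625 191.375 ((479.5243835449219, 80.7872314453125), (153.10585021972656, 15.650392532348633), 22.715526580810547)
side 527 z pct [0.0731 0.0936 0.1029 0.1043]
  top [ 0.5649 -0.1005  0.1053] [ 0.5055 -0.4988  0.0965] [ 0.5818 -0.0839  0.469 ]
  px 268.46120689655174 242.77586206896552 ((544.4411010742188, -292.03253173828125), (419.6184997558594, 31.185325622558594), 83.59156036376953)
side 155 z pct [-0.0012  0.085   0.0929  0.0938]
  top [0.543  0.1029 0.0917] [0.5346 0.0954 0.0858] [0.5515 0.115  0.0946]
  px 243.52 173.84 ((543.3001098632812, 104.41163635253906), (18.277889251708984, 17.051557540893555), 74.5548324584961)
```

View pics/z.png

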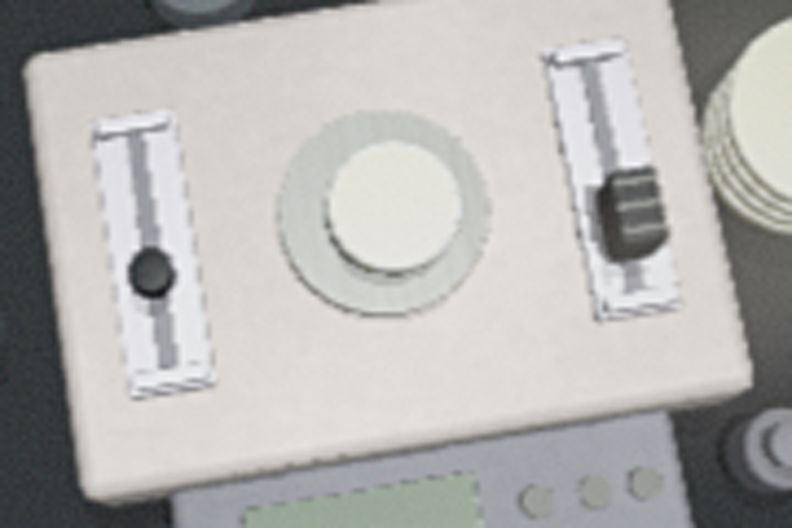

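```bash
python3 - <<'E'
from h import *
C=np.array([.5712,.0104]);y=.158;R=np.array([[np.cos(y),np.sin(y)],[-np.sin(y),np.cos(y)]])
for n in('top','side'):
  a=np.load(n+'0.npz');P=cloud(n,a['d'])
  for nm,lo,hi,sy in(('lock',.099,.11,-.1),('knob',.09,.098,.1)):
    B=(P[...,:2]-C)@R.T
    m=(P[...,2]>lo)&(P[...,2]<hi)&(abs(B[...,1]-sy)<.028)&(abs(B[...,0])<.06)
    q=B[m];w=P[m];mid=(np.percentile(q,3,0)+np.percentile(q,97,0))/2
    print(n,nm,m.sum(),'bal',q.min(0).round(4),q.max(0).round(4),mid.round(4),'world',(mid@R+C).round(4),w[:,2].mean().round(4))
  # slot angle from bars
  f=P[...,2]
  for sy in(-.1,.1):
    m=(f>.070)&(f<.080)&(abs(B[...,1]-sy)<.025)&(abs(B[...,0])<.07)&(abs(B[...,0])>.045)&(a['p'].max(2)>120)
    q=B[m];fr=q[q[:,0]<0];bk=q[q[:,0]>0];print('  bars',sy,len(fr),len(bk),np.median(fr,0).round(4) if len(fr) else'',np.median(bk,0).round(4) if len(bk) else '', fr.mean(0) if len(fr) else '',bk.mean(0))
from scipy.spatial.transform import Rotation as Ro
o=ctrl.get_obs();q=o['eef_rot'];M=Ro.from_quat([q[1],q[2],q[3],q[0]]).as_matrix();print(M.round(3),o['eef_pos'],ctrl.tips_ahead)
E
```

```text
top lock 197 bal [-0.0364 -0.1109] [-0.0044 -0.0903] [-0.0207 -0.1001] world [ 0.5665 -0.0917] 0.1037
top knob 94 bal [-0.0218  0.0901] [-0.0032  0.1084] [-0.0126  0.0993] world [0.5431 0.1064] 0.0933
  bars -0.1 66 62 [-0.0541 -0.1001] [ 0.0566 -0.1002] [-0.05399416 -0.10020437] [ 0.05673504 -0.10020424]
  bars 0.1 66 64 [-0.0539  0.0984] [0.057  0.0997] [-0.05391494  0.09881239] [0.05688334 0.09946973]
side lock 263 bal [-0.0371 -0.1122] [-0.0053 -0.0908] [-0.0215 -0.1015] world [ 0.566  -0.0932] 0.103
side knob 59 bal [-0.0216  0.0885] [-0.0045  0.1084] [-0.0129  0.0976] world [0.5431 0.1048] 0.0928
  bars -0.1 88 82 [-0.0546 -0.1025] [ 0.0558 -0.1036] [-0.05450399 -0.10245311] [ 0.05594865 -0.10261621]
  bars 0.1 42 41 [-0.0546  0.0973] [0.0556 0.0973] [-0.05451153  0.09719646] [0.05577978 0.09700772]
[[ 0.239 -0.971 -0.   ]
 [-0.971 -0.239  0.002]
 [-0.002 -0.    -1.   ]] [ 0.13768604 -0.55782418  0.25547698] 0.025
```

The checks hold: lock top is 32 × 20 mm at z ≈ 0.1037, y = −0.100 in the balance frame, and the bars are at ±0.055. The lock is at about (0.566, −0.0925), roughly 56 mm from the back stop, with yaw 0.158. I'll move above it with the jaws across the slot.

```bash
python3 -m pendant '[[[0,0,0,0,0,0.083,-0.2],[-0.0245,-0.031,0,0,0,0,-0.2],[-0.0245,-0.031,0,0,0,0,-0.2],[-0.0245,-0.031,0,0,0,0,-0.2],[-0.0245,-0.031,0,0,0,0,-0.2],[-0.0245,-0.031,0,0,0,0,-0.2],[-0.0245,-0.031,0,0,0,0,-0.2],[-0.0245,-0.031,0,0,0,0,-0.2],[-0.0245,-0.031,0,0,0,0,-0.2]]]'
cat >> h.py <<'E'
def go(tx,ty,tz):
    from scipy.spatial.transform import Rotation as Ro
    o=ctrl.get_obs();q=o['eef_rot'];M=Ro.from_quat([q[1],q[2],q[3],q[0]]).as_matrix()
    print('t',o['time_s'],'pos',o['eef_pos'].round(4),'xyaw',np.arctan2(M[1,0],M[0,0]).round(4),'tilt',M[:,2].round(4),'open',o['opening'],'F',np.round(o['wrist_force'],1))
    print('delta tool',(M.T@(np.array([tx,ty,tz])-o['eef_pos'])).round(4))
E
python3 -c "
from h import *
go(.566,-.0925,.255)"
```

```text
time_s: 1.0
eef_pos: [0.3523, -0.324, 0.256]
eef_rot: [-0.0, 0.761, -0.649, -0.0]
wrist_force: [0.6, -0.3, 0.1]
opening: 0.6
t 1.0 pos [ 0.3523 -0.324   0.256 ] xyaw -1.4122 tilt [-2.e-04  4.e-04 -1.e+00] open 0.5998884216743143 F [ 0.6 -0.3  0.1]
delta tool [-0.1948 -0.2476  0.0011]
```

```bash
python3 -m pendant '[[[-0.0245,-0.031,0,0,0,0,-0.2],[-0.0245,-0.031,0,0,0,0,-0.2],[-0.0245,-0.031,0,0,0,0,-0.2],[-0.0245,-0.031,0,0,0,0,-0.2],[-0.0245,-0.031,0,0,0,0,-0.2],[-0.0245,-0.031,0,0,0,0,-0.2],[-0.0245,-0.031,0,0,0,0,-0.2],[0,0,0,0,0,0,-0.2],[0,0,0,0,0,0,-0.2]]]'
python3 -c "
from h import *
go(.566,-.0925,.105)"
```

```text
time_s: 1.9
eef_pos: [0.5387, -0.1211, 0.2556]
eef_rot: [0.0, 0.762, -0.648, -0.001]
wrist_force: [-0.4, 0.6, -1.1]
opening: 0.6
t 1.9 pos [ 0.5387 -0.1211  0.2556] xyaw -1.4098 tilt [-1.4e-03  2.0e-04 -1.0e+00] open 0.5995928134919574 F [-0.4  0.6 -1.1]
delta tool [-0.0238 -0.0318  0.1506]
```

```bash
python3 -m pendant '[[[-0.0238,-0.0318,0,0,0.001,0.002,-0.2],[0,0,0.03,0,0,0,-0.2],[0,0,0.03,0,0,0,-0.2],[0,0,0.03,0,0,0,-0.2],[0,0,0,0,0,0,-0.2],[0,0,0,0,0,0,-0.2]]]'
python3 - <<'E'
from h import *
go(.566,-.0925,.100)
for n in("top","side"):
    p,d=ctrl.camera(n); cv2.imwrite(f"pics/{n}1.png",p[:,:,::-1])
E
```

```text
time_s: 2.5
eef_pos: [0.5658, -0.0944, 0.1664]
eef_rot: [0.001, 0.76, -0.65, -0.0]
wrist_force: [-0.1, 0.8, 0.6]
opening: 0.603
t 2.5 pos [ 0.5658 -0.0944  0.1664] xyaw -1.4154 tilt [-1.1e-03 -7.0e-04 -1.0e+00] open 0.6034840782997267 F [-0.1  0.8  0.6]
delta tool [-0.0018 -0.0006  0.0664]
```

View pics/side1.png

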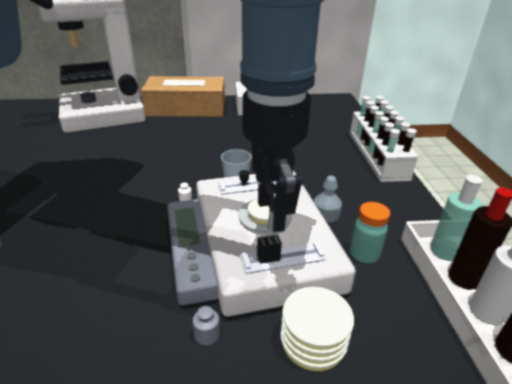

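View pics/top1.png

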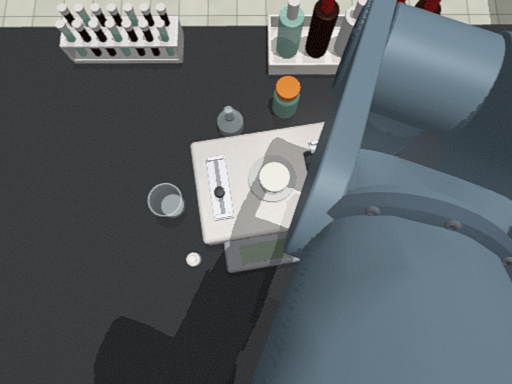

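```bash
python3 - <<'E'
from h import *
im=cv2.imread('pics/side1.png')[140:280,200:340]
f=4
im=cv2.resize(im,None,fx=f,fy=f,interpolation=2)
c=ctrl.calibration('side');F,cx,cy,_=cal('side')
def pr(p):
    q=c['camera_from_world']@np.r_[p,1];return int((F*q[0]/q[2]+cx-200)*f),int((F*q[1]/q[2]+cy-140)*f)
o=ctrl.get_obs()['eef_pos'];ex=np.array([.157,-.988,0]);ey=np.array([.988,.157,0])
for s in(-1,1):
  for t in(-.011,.011): cv2.circle(im,pr(o+ex*s*.0255+ey*t-[0,0,.02]),4,(0,0,255) if s>0 else (0,255,0),-1)
cv2.circle(im,pr([.566,-.0925,.104]),4,(255,0,0),-1)
cv2.imwrite('pics/z2.png',im)
E
```

```text
(no output)
```

View pics/z2.png

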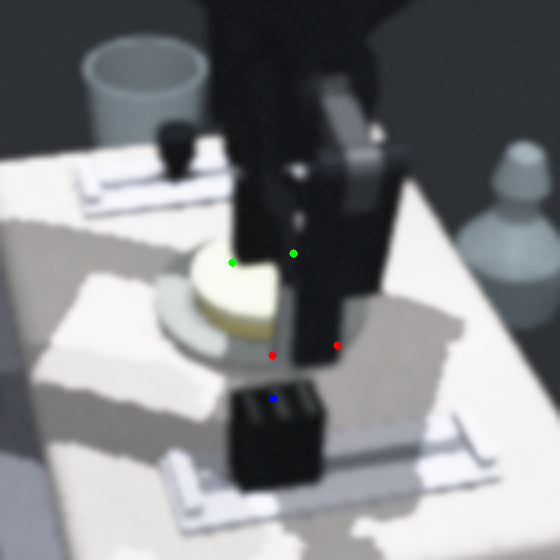

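The zoom shows the near fingertip where my projection of it predicts (270–340, 350), straddling the lock. Next I descend and close.

```bash
python3 -m pendant '[[[-0.0015,-0.0005,0.022,0,0,0,-0.2],[0,0,0.022,0,0,0,-0.2],[0,0,0.022,0,0,0,-0.2],[0,0,0,0,0,0,-0.2],[0,0,0,0,0,0,-0.2]]]'
python3 - <<'E'
from h import *
go(.566,-.0925,.100)
E
```

```text
time_s: 3.1
eef_pos: [0.5675, -0.0924, 0.1018]
eef_rot: [0.0, 0.76, -0.65, 0.001]
wrist_force: [-0.3, 0.1, 1.3]
opening: 0.604
t 3.1 pos [ 0.5675 -0.0924  0.1018] xyaw -1.4142 tilt [ 0.0018 -0.0016 -1.    ] open 0.6037240642702492 F [-0.3  0.1  1.3]
delta tool [-0.0001  0.0015  0.0018]
```

```bash
python3 -m pendant '[[[0,0,0,0,0,0,1],[0,0,0,0,0,0,1],[0,0,0,0,0,0,1],[0,0,0,0,0,0,1],[0,0,0,0,0,0,1],[0,0,0,0,0,0,1]]]'
python3 - <<'E'
from h import *
go(.566,-.0925,.100)
E
```

```text
time_s: 3.7
eef_pos: [0.5678, -0.0923, 0.1022]
eef_rot: [-0.0, 0.76, -0.65, 0.002]
wrist_force: [-1.2, -0.3, 6.7]
opening: 0.226
t 3.7 pos [ 0.5678 -0.0923  0.1022] xyaw -1.4139 tilt [ 0.003 -0.002 -1.   ] open 0.22572920256436518 F [-1.2 -0.3  6.7]
delta tool [-0.0001  0.0018  0.0022]
```

Opening 0.226 (about 19 mm) means the grip is held. Now I slide it back most of the way.

```bash
python3 -m pendant '[[[0,-0.008,0,0,0,0,1],[0,-0.008,0,0,0,0,1],[0,-0.008,0,0,0,0,1],[0,-0.008,0,0,0,0,1],[0,-0.008,0,0,0,0,1],[0,-0.008,0,0,0,0,1],[0,0,0,0,0,0,1],[0,0,0,0,0,0,1]]]'
python3 - <<'E'
from h import *
go(.5678+.056*.9876,-.0923+.056*.157,.1022)
E
```

```text
time_s: 4.5
eef_pos: [0.6159, -0.0847, 0.1022]
eef_rot: [-0.001, 0.76, -0.649, 0.002]
wrist_force: [0.8, 0.6, 5.6]
opening: 0.226
t 4.5 pos [ 0.6159 -0.0847  0.1022] xyaw -1.4138 tilt [ 0.0044 -0.0019 -1.    ] open 0.22571966604921787 F [0.8 0.6 5.6]
delta tool [-0.     -0.0073  0.    ]
```

Now I creep toward the stop, watching the force.

```bash
for i in 1; do python3 -m pendant '[[[0,-0.002,0,0,0,0,1],[0,-0.002,0,0,0,0,1],[0,-0.002,0,0,0,0,1],[0,0,0,0,0,0,1]]]'; done; python3 -m pendant '[[[0,-0.0015,0,0,0,0,1],[0,0,0,0,0,0,1]]]';python3 -m pendant '[[[0,-0.0015,0,0,0,0,1],[0,0,0,0,0,0,1]]]'
```

```text
time_s: 4.9
eef_pos: [0.621, -0.0839, 0.1022]
eef_rot: [-0.0, 0.76, -0.65, 0.002]
wrist_force: [-0.8, -0.1, 7.5]
opening: 0.224
time_s: 5.1
eef_pos: [0.6224, -0.0837, 0.1022]
eef_rot: [-0.0, 0.76, -0.65, 0.002]
wrist_force: [-1.4, -0.5, 7.1]
opening: 0.224
time_s: 5.3
eef_pos: [0.6239, -0.0834, 0.1022]
eef_rot: [-0.0, 0.76, -0.65, 0.002]
wrist_force: [-1.8, -0.1, 7.9]
opening: 0.222
```

```bash
python3 -m pendant '[[[0,-0.0015,0,0,0,0,1],[0,0,0,0,0,0,1]]]'; python3 -m pendant '[[[0,-0.0015,0,0,0,0,1],[0,0,0,0,0,0,1]]]'
```

```text
time_s: 5.5
eef_pos: [0.6243, -0.0834, 0.1021]
eef_rot: [0.001, 0.76, -0.649, 0.001]
wrist_force: [-5.2, -0.6, 10.3]
opening: 0.224
time_s: 5.7
eef_pos: [0.6245, -0.0833, 0.1021]
eef_rot: [0.002, 0.76, -0.649, -0.001]
wrist_force: [-10.8, -1.8, 14.9]
opening: 0.224
```

```bash
python3 - <<'E'
from h import *
p,d=ctrl.camera("side"); cv2.imwrite("pics/side2.png",cv2.resize(p[140:290,200:350,::-1],None,fx=4,fy=4,interpolation=2))
E
```

```text
(no output)
```

View pics/side2.png

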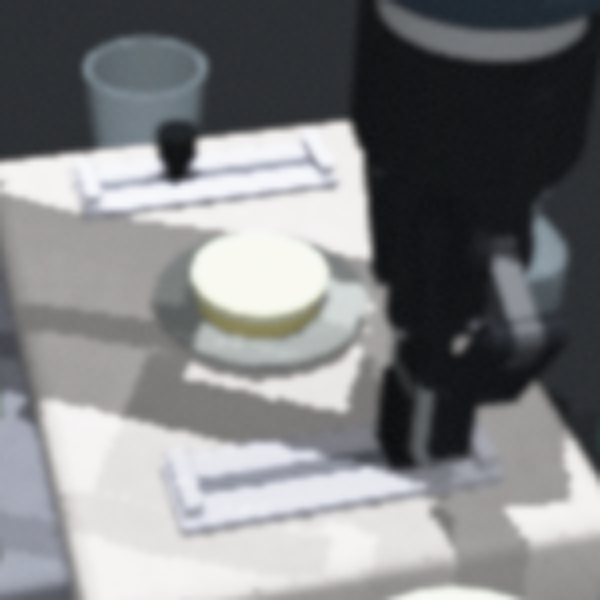

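The motion stalled after 57 mm and the force rose to 11 N, so the lock is at the back end stop; the picture shows it at the far end of the slot at about (430,420). I'll open while still lightly loaded against the stop, then lift straight up.

```bash
python3 -m pendant '[[[0,0,0,0,0,0,-0.2],[0,0,0,0,0,0,-0.2],[0,0,0,0,0,0,-0.2],[0,0,0,0,0,0,-0.2],[0,0,0,0,0,0,-0.2]]]'
```

```text
time_s: 6.25
eef_pos: [0.6259, -0.0825, 0.1001]
eef_rot: [0.0, 0.76, -0.65, 0.0]
wrist_force: [-0.2, -0.3, -0.3]
opening: 0.604
```

```bash
python3 -m pendant '[[[0,0,-0.01,0,0,0,-0.2],[0,0,-0.025,0,0,0,-0.2],[0,0,-0.035,0,0,0,-0.2],[0,0,-0.035,0,0,0,-0.2],[0,0,-0.035,0,0,0,-0.2],[0,0,0,0,0,0,-0.2]]]'
python3 -m pendant '[[[0.03,0.03,0,0,0,0,-0.2],[0.03,0.03,0,0,0,0,-0.2],[0.03,0.03,0,0,0,0,-0.2],[0.03,0.03,0,0,0,0,-0.2],[0.03,0.03,0,0,0,0,-0.2],[0.03,0.03,0,0,0,0,-0.2],[0.03,0.03,0,0,0,0,-0.2],[0.03,0.03,0,0,0,0,-0.2],[0.03,0.03,0,0,0,0,-0.2],[0,0,0,0,0,0,-0.2]]]'
python3 - <<'E'
from h import *
C=np.array([.5712,.0104]);y=.158;R=np.array([[np.cos(y),np.sin(y)],[-np.sin(y),np.cos(y)]])
for n in('top','side'):
  p,d=ctrl.camera(n);cv2.imwrite(f'pics/{n}3.png',p[:,:,::-1]);P=cloud(n,d)
  for nm,lo,hi,sy in(('lock',.099,.11,-.1),('knob',.09,.098,.1)):
    B=(P[...,:2]-C)@R.T
    m=(P[...,2]>lo)&(P[...,2]<hi)&(abs(B[...,1]-sy)<.028)&(abs(B[...,0])<.06)
    q=B[m]
    if len(q):
      mid=(np.percentile(q,3,0)+np.percentile(q,97,0))/2
      print(n,nm,m.sum(),q.min(0).round(4),q.max(0).round(4),mid.round(4))
E
```

```text
time_s: 6.85
eef_pos: [0.629, -0.0833, 0.2479]
eef_rot: [-0.002, 0.76, -0.649, 0.006]
wrist_force: [1.0, -0.2, 0.2]
opening: 0.598
time_s: 7.85
eef_pos: [0.3984, -0.3951, 0.2406]
eef_rot: [0.001, 0.759, -0.652, 0.0]
wrist_force: [0.3, -0.5, -1.2]
opening: 0.603
top lock 192 [ 0.0205 -0.1103] [ 0.0528 -0.0904] [ 0.0362 -0.1002]
top knob 93 [-0.0217  0.09  ] [-0.0028  0.1085] [-0.0121  0.0993]
side lock 245 [ 0.0197 -0.1118] [ 0.0519 -0.0902] [ 0.0355 -0.1017]
side knob 57 [-0.0217  0.0886] [-0.0046  0.1082] [-0.0134  0.0986]
```

View pics/top3.png

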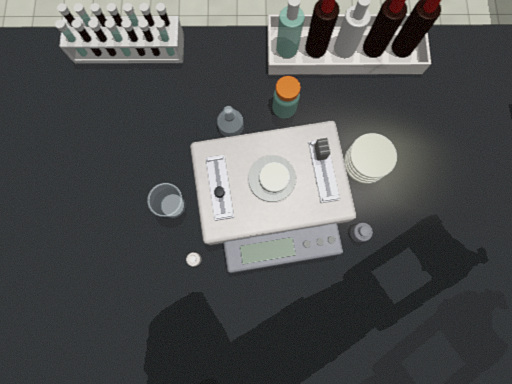

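View pics/side3.png

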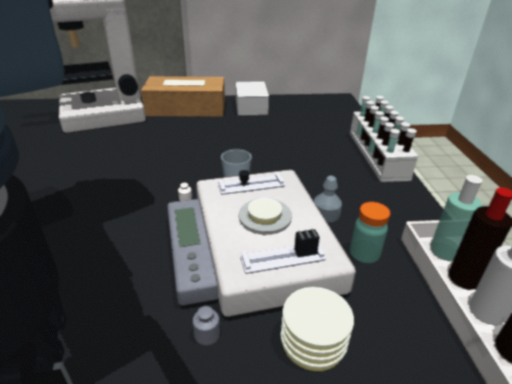

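Both views show the lock at the far end of its slot (top 322,149; side 306,242). It measures at x = +0.036, which is the expected end. The knob is unchanged and the arm is clear.

```bash
python3 -m pendant '[[[0,0,0,0,0,0,-0.2],[0,0,0,0,0,0,-0.2]]]'; python3 -c "
from bench import ctrl
print(ctrl.hand_in())"
```

```text
time_s: 8.15
eef_pos: [0.4022, -0.3901, 0.2405]
eef_rot: [0.0, 0.761, -0.649, 0.0]
wrist_force: [1.0, 0.4, -0.5]
opening: 0.602
the job is handed in; nothing more can be done
None
```

The transport lock is slid fully back to the end stop farthest from the display and released, and the job is handed in at about 8 s. I gripped the lock in the right slot and slid it back 57 mm. The motion then stalled and the force rose to about 11 N along the slot, which I took as the end stop. I opened the gripper there, lifted off and backed away.

Last checks:
- **Lock:** both cameras put its centre at about +0.036 m in the balance frame, against an expected end of about +0.036 m. It stayed there after I let go.
- **Range selector:** its measured position is within 1 mm of where it started, so it has not moved.
- **Robot:** it is clear of everything.

No check failed or disagreed beyond the 1–2 mm calibration spread between the two cameras.

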